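Turn the plaster mould round the post and seat it at the drain

TASK

The square plaster mould on the draining jig has its drain groove facing the jig's open side: push it along the board against the steel corner post and swing it round the post by a quarter turn, so that the groove points along the rail to the gap in the end stop. Press it square onto the side rail, then slide it along the rail and press it home on the end stop, each time with a steady push of about 10 N (7 to 17 N) held for a second, so that it ends flush in the corner. Plaster chips, so never press it or drive it onto anything with more than 30 N; keep it flat on the board, do not disturb the other ware, and let go at the end.

Things in the scene. Friction and masses are not known exactly. Their poses are not given: they have to be found in the camera images.
- jig: Draining jig, fixed plywood board 470 x 225 x 12 mm. Origin on the bench under the post's axis; z up (board top at 12 mm); x along the side rail from post to end stop; y square to it, to the open side. Board spans x -200..270, y -75..150 mm. A gutter 32 mm wide, 22 mm high above the board, runs from x 170 to 220 at y 60 mm. Mould's home: centre at x 100, y 60 mm, its y axis along the jig's +x.
- post: Steel corner post, fixed upright cylinder of diameter 20 mm, 40 mm high above the board, at the near end of the side rail. Origin at the centre of its foot, on the board's top.
- side_rail: Wooden side rail, fixed and rigid, 20 mm wide, 24 mm high above the board. Origin on the board's top, on the post's axis; it runs from jig x 4 to 170 mm. Its working face (the +y face) lies at jig y +10 mm, in line with the post's tangent.
- end_stop: Wooden end stop, fixed and rigid: two blocks 20 x 35 x 24 mm (x, y, z) with a 30 mm gap between them, in front of the gutter. Origin on the board's top in the plane of the working face (looks to -x, at jig x 150 mm) at jig y 0; blocks span jig y 10 to 45 and 75 to 110 mm, gap centred at y 60 mm.
- mould: Square plaster mould, 100 x 100 x 30 mm high, 0.29 to 0.51 kg, friction varies; too wide to grasp, push its sides. Origin at the centre of its underside, z up. A groove 14 mm wide, 9 mm deep runs in its top from the middle out through its +y side. Starts with its centre near jig x -95, y 30 mm, axes within 12 degrees of the jig's; has to turn clockwise seen from above.
- groove_mouth (a point): Point at the top edge of the mould's +y side, in the middle, where the groove runs out: 50 mm from the mould's centre along its y, 30 mm above its underside.
- test_cup: Small clay cup, 46 mm across and 45 mm high, on the jig's board behind the side rail; leave it alone. Origin at its foot.
- dish: Small white drip dish, 68 mm across and 26 mm high, on the jig's board beside the gutter; leave it alone. Origin at its foot.
- cup_a: Raw clay cup, 72 mm across and 95 mm high, on the bench to one side of the jig; leave it alone. Origin at its foot.
- cup_b: Another such cup, on the jig's other side; leave it alone. Origin at its foot.
- modelling_tool: Spatula-like modelling tool, 200 mm long, lying on the bench to the right; leave it alone.
- rib: Wooden throwing rib, 100 x 50 x 6 mm, lying on the bench to the left; leave it alone. Origin at the centre of its underside.
Mind the look-alikes: they are no part of the job. What is shaped like the mould but black or green is not meant.

How it is judged:
By the outcome, as a careful person would: the job done as asked, in the order asked, and still so for the second after the job is handed in, with the robot touching nothing.
It also fails if it takes over 72 s, if anything falls off the work surface, if the arm or the gripper's body presses on something with over 40 N, if the wrist force passes 120 N, or if a joint passes its speed limit or range.

ROBOT

A 6-joint arm with a two-finger parallel gripper is mounted at the origin on the work surface. World frame = base frame: x ahead of the robot, y to its left, z up, the work surface at z = 0. Lengths are in m, angles in rad, forces in N, time in s.
With the tool pointing down it reaches from about 0.275 to 0.825 m from the base axis. Payload 4.9 kg.
Tool frame: the origin (TCP) lies at the very end of the fingers, on their centre line; the grasp point (between the pads) lies 19 mm behind it; z points along the fingers, y is the direction in which the jaws open and shut (so a half turn about z gives the same grasp; the last joint's range is limited). The gripper opens to 85 mm and grips with 20 to 120 N. Pads are 22 mm wide; open, the fingers measure 114 mm over their backs; the gripper's body (76 mm by 85 mm) begins 54 mm behind the grasp point. The pads swing forward as they close: fully open they stand 13 mm farther back than shut.
Start: joints at [0.983, 0.326, -0.193, 1.052, 0, 1.437], TCP at [0.241, 0.494, 0.203] pointing down, gripper open.
Joint ranges: [-2.65, 2.65], [-0.97, 1.79], [-1.3, 1.35], [-1.93, 2.1], [-1.47, 1.37], [-3.14, 3.14]. Speed limits (rad/s): [2.57, 2.57, 3.14, 3.14, 3.14, 3.14].

INTERFACE

Orientations are given as a rotation vector (axis times angle).
In Python, from rig import readout, cams, ticket, spotter gives the robot as it stands.
- The arm moves only by the tool carry_out, never from a script. Its argument "commands" is a list of rows, each a list of 5 numbers: the opening, from 0 (shut) to 1 (fully open), then the shift along the tool's x, y, z in cm, then the turn about the tool's z in degrees. A call has 1 to 20 rows; each row is the pose to reach, as a shift and turn from the pose commanded when the call began, along the tool's axes at that moment; what a row does not reach only later rows make up. A row lasts 1/12 s, in which the tool goes at most 41.7 mm and 7.16 degrees, less where a joint would pass 70% of its speed; a pose out of reach is approached as far as the arm can. A call with a gripper value outside its range is refused whole. The fingers move at their own pace and stop on an object; the grip force is fixed at half the most. Time passes only in rows, so rows that repeat a pose let the fingers close. It gives the time, the measured TCP pose, the force and the opening at its end, in the units of the state.
- readout.get_obs(): the state, without advancing time (a new reading comes with each control period).
- cams.camera(name): name is "scene" or "top" or "wrist"; returns a dict with "img" (384x512x3 uint8, blue, green, red), "K" (3x3 intrinsics, pixels), "R" (3x3) and "t" (3): a world point X has camera coordinates R X + t. Camera axes: x right, y down, z forward; pixel columns grow to the right and rows downward; lengths in m; the calibration is good to about 2 mm. The wrist camera is an equidistant fisheye: a pixel r from the principal point sees the ray r / f radians off the axis. A picture is of the moment at which its call begins. There is no depth.
- ticket.sign_off(): hands the job in, once; it reports no verdict.
Trained networks look in the newest picture that a camera, given by its name, has taken for a name from the list of things; names that differ only in an ending like _2 or _b are one class to them, and where a whole thing is asked for, a point or a joint stands for the part that bears it (a point fixed in the world has none). Each returns a list of dicts, best first, with "confidence" (0 to 1); they miss things now and then, are a little off and sometimes report something else, mostly with a low value. They report only what shows in the picture. A call takes as long as a camera call. They do not tell look-alikes from the thing itself.
- spotter.boxes_of(query, camera): "rect" ([centre column, centre row, width, height] as shares, 0 to 1, of the picture: columns of its width, rows of its height, round what is visible of it).
- spotter.cut_out(query, camera): "pixels" (384x512 bool, what is visible of it) and "rect" ([centre column, centre row, width, height] as shares, 0 to 1, of the picture: columns of its width, rows of its height, round what is visible of it).
- spotter.tip_of(query, camera): "at" ([column, row] as shares, 0 to 1, of the picture: columns of its width, rows of its height: a listed point, or the origin of a listed thing).
The state is a dict: "time": time; "q": joint angles; "joint_vel": joint speeds; "joint_efforts": joint torques, N m; "tcp_pos": TCP position; "orientation": TCP orientation; "wrist_force": force on the tool from outside, world axes, zero at the start; "ft_torque": the same for the moment, N m; "grip_width": finger opening in m.
Only numpy, scipy, OpenCV 4.12 (cv2) and the standard library are available. Lean on these libraries where they do the work, as an engineer would, in place of code of your own. Each camera call takes 0.05 s, during which the arm holds its last target. There are 200 camera calls.

## Working session

There is one attempt and no reset: what is moved stays moved. The work goes in short steps, Python scripts to look and compute and a tool call to move; the robot and the scene stay as the last step left them, time stands still between calls to the robot, and variables do not carry over. Pictures are saved under pics/ and viewed, about 8 in all and at most 12, crops included, and the job is handed in when it is done.

Besides the shell and the picture viewer there is one more tool, called as name([rows], argument=value, ...), one row to a line, values as JSON. carry_out: Moves the arm, as the interface text tells. Its arguments: {"type":"object","properties":{"commands":{"type":"array","items":{"type":"array","items":{"type":"number"}}}},"required":["commands"]}

```bash
ls; mkdir -p pics; python3 - <<'E'
from rig import readout,cams,spotter
import cv2,numpy as np
o=readout.get_obs()
for k,v in o.items(): print(k,np.round(v,3))
for n in("top","scene"):
    c=cams.camera(n); cv2.imwrite(f"pics/{n}0.png",cv2.resize(c["img"],(800,600),interpolation=cv2.INTER_CUBIC))
    print(n,c["K"].round(1).tolist(),c["R"].round(3).tolist(),c["t"].round(3).tolist())
    for q in("jig","mould","post","end_stop","side_rail","groove_mouth"):
        print(q,[(np.round(d["at"],3).tolist(),round(d["confidence"],2)) for d in spotter.tip_of(q,n)][:4])
E
```

```text
pics
time 0.0
q [ 0.983  0.327 -0.194  1.052 -0.     1.437]
joint_vel [ 0.002  0.001  0.001  0.001  0.001 -0.001]
joint_efforts [-0.0000e+00 -4.4340e+01  2.6244e+01  1.6000e-02 -0.0000e+00 -0.0000e+00]
tcp_pos [0.241 0.494 0.202]
orientation [-7.07e-01 -3.06e+00  3.00e-03]
wrist_force [-0.147  1.011  0.214]
ft_torque [-0.012  0.052 -0.016]
grip_width 0.085
top [[401.5, 0.0, 255.9], [0.0, 401.5, 191.5], [0.0, 0.0, 1.0]] [[-0.017, -1.0, 0.002], [-0.99, 0.016, -0.14], [0.14, -0.004, -0.99]] [0.033, 0.488, 1.02]
jig [([0.538, 0.42], 0.57)]
mould [([0.624, 0.654], 0.7), ([0.625, 0.425], 0.65), ([0.389, 0.278], 0.56)]
post []
end_stop [([0.44, 0.444], 0.78)]
side_rail [([0.395, 0.561], 0.72), ([0.537, 0.411], 0.57)]
groove_mouth [([0.678, 0.656], 0.88), ([0.618, 0.47], 0.83), ([0.367, 0.301], 0.81)]
scene [[348.3, 0.0, 257.3], [0.0, 348.3, 191.3], [0.0, 0.0, 1.0]] [[-0.27, 0.963, 0.0], [0.623, 0.174, -0.763], [-0.735, -0.206, -0.647]] [0.107, -0.266, 1.437]
jig [([0.45, 0.573], 0.76), ([0.546, 0.571], 0.65), ([0.389, 0.495], 0.56), ([0.263, 0.496], 0.27)]
mould [([0.443, 0.43], 0.96), ([0.385, 0.54], 0.94), ([0.565, 0.743], 0.6)]
post [([0.452, 0.574], 0.48)]
end_stop [([0.544, 0.575], 0.64)]
side_rail [([0.447, 0.582], 0.84)]
groove_mouth [([0.59, 0.685], 0.98), ([0.391, 0.497], 0.94), ([0.412, 0.416], 0.68)]
```

View pics/top0.png

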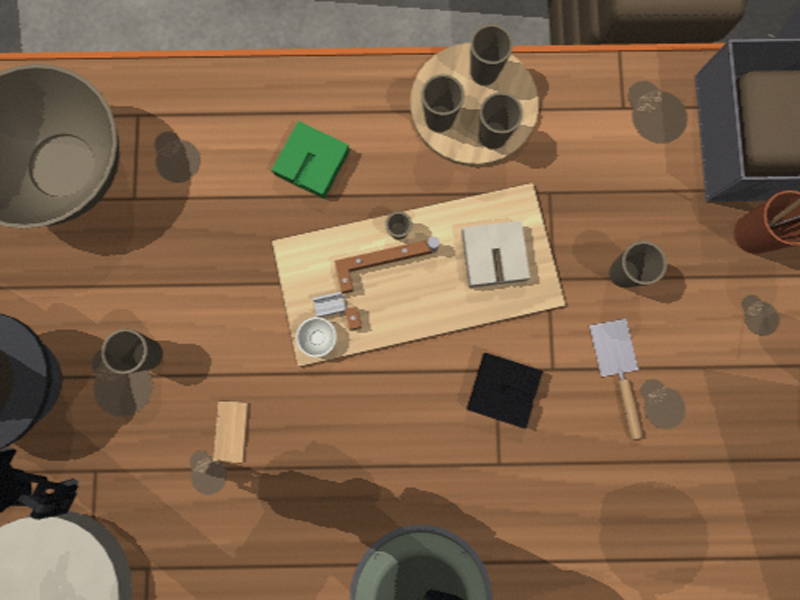

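View pics/scene0.png

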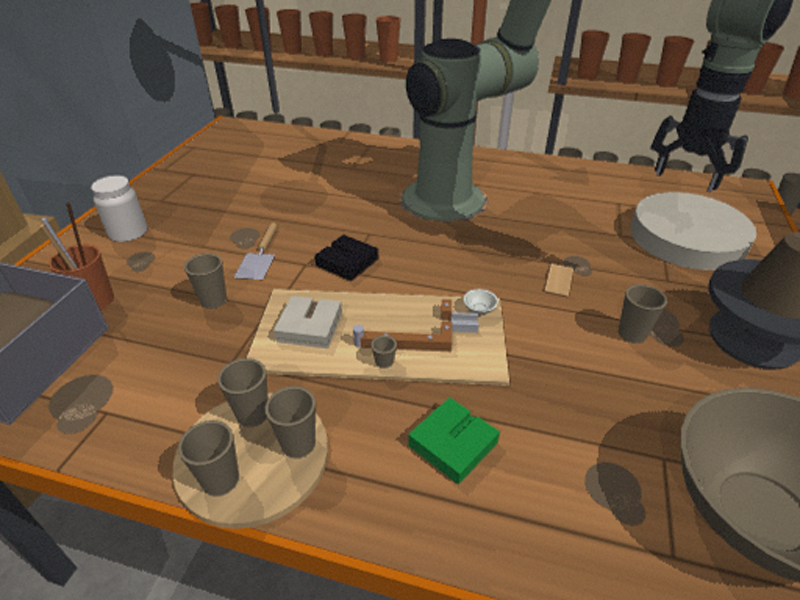

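White plaster mould at (497,253) in the top picture, groove facing down/open side. The look-alikes are black (505,390) and green (311,159), both off the board. The post is at (433,243), the rail runs left to the end stop at about (348,270), the gutter is at (328,303) and the dish at (316,338).

```bash
cat > h.py <<'E'
import numpy as np,cv2
from rig import readout,cams,ticket,spotter
from scipy.spatial.transform import Rotation as Ro
def unproj(c,px,z):
    px=np.atleast_2d(px).astype(float)
    d=np.c_[(px-[c["K"][0,2],c["K"][1,2]])/[c["K"][0,0],c["K"][1,1]],np.ones(len(px))]@c["R"]
    C=-c["R"].T@c["t"]
    return (C+d*((z-C[2])/d[:,2])[:,None])[:,:2]
def proj(c,X):
    p=(c["R"]@np.asarray(X,float).T).T+c["t"]; return p[:,:2]/p[:,2:]*[c["K"][0,0],c["K"][1,1]]+[c["K"][0,2],c["K"][1,2]]
def kabsch(A,B): # B=R A+t
    a=A-A.mean(0);b=B-B.mean(0);th=np.arctan2((a[:,0]*b[:,1]-a[:,1]*b[:,0]).sum(),(a*b).sum())
    R=np.array([[np.cos(th),-np.sin(th)],[np.sin(th),np.cos(th)]]);t=B.mean(0)-R@A.mean(0)
    return th,t,np.linalg.norm(B-(A@R.T+t),axis=1)
E
python3 - <<'E'
from h import *
for n in("top","scene"):
    c=cams.camera(n);im=c["img"]
    # board corners
    for d in spotter.cut_out("jig",n)[:1]:
        m=d["pixels"].astype(np.uint8);h=cv2.convexHull(max(cv2.findContours(m,0,1)[0],key=cv2.contourArea))
        for e in np.linspace(.005,.08,40):
            a=cv2.approxPolyDP(h,e*cv2.arcLength(h,True),True)[:,0]
            if len(a)<=4: break
        W=unproj(c,a,.012); print(n,"jig",d["confidence"],a.tolist(),W.round(3).tolist(),m.sum())
    for d in spotter.cut_out("mould",n):
        m=d["pixels"]; print("mould",round(d["confidence"],2),np.round(d["rect"],3),m.sum(),im[m].mean(0).round())
    for q in("test_cup","dish","cup_a","post"):
        print(q,[(np.round(d["rect"],3).tolist(),round(d["confidence"],2)) for d in spotter.boxes_of(q,n)])
c=cams.camera("top")
cv2.imwrite("pics/crop.png",cv2.resize(c["img"][110:240,165:370],None,fx=3.9,fy=3.9,interpolation=cv2.INTER_CUBIC))
np.savez("topcal",**c)
E
```

```text
top jig 0.55 [[340, 119], [359, 195], [190, 233], [175, 154]] [[0.69, -0.21], [0.478, -0.251], [0.384, 0.201], [0.598, 0.243]] 12036
mould 0.81 [0.62  0.429 0.081 0.123] 1531 [161. 178. 186.]
mould 0.81 [0.63  0.653 0.094 0.13 ] 1566 [28. 28. 29.]
mould 0.62 [0.386 0.271 0.094 0.128] 1469 [ 71. 130.  60.]
test_cup [([0.498, 0.375, 0.03, 0.038], 0.69)]
dish [([0.391, 0.562, 0.05, 0.066], 0.95)]
cup_a [([0.165, 0.589, 0.079, 0.068], 0.69), ([0.793, 0.437, 0.069, 0.083], 0.64)]
post [([0.535, 0.402, 0.014, 0.027], 0.43)]
scene jig 0.63 [[158, 226], [175, 185], [320, 195], [325, 245]] [[0.661, -0.218], [0.48, -0.253], [0.403, 0.206], [0.604, 0.247]] 7046
mould 0.81 [0.384 0.539 0.085 0.091] 1117 [139. 152. 158.]
mould 0.79 [0.44  0.431 0.081 0.076] 791 [27. 26. 29.]
mould 0.75 [0.565 0.74  0.114 0.135] 1791 [ 54. 120.  31.]
test_cup [([0.47, 0.563, 0.327, 0.162], 0.58), ([0.477, 0.588, 0.035, 0.058], 0.54)]
dish [([0.601, 0.504, 0.042, 0.054], 0.77), ([0.47, 0.561, 0.314, 0.162], 0.56)]
cup_a [([0.804, 0.526, 0.066, 0.093], 0.91), ([0.255, 0.467, 0.058, 0.088], 0.77)]
post []
```

View pics/crop.png

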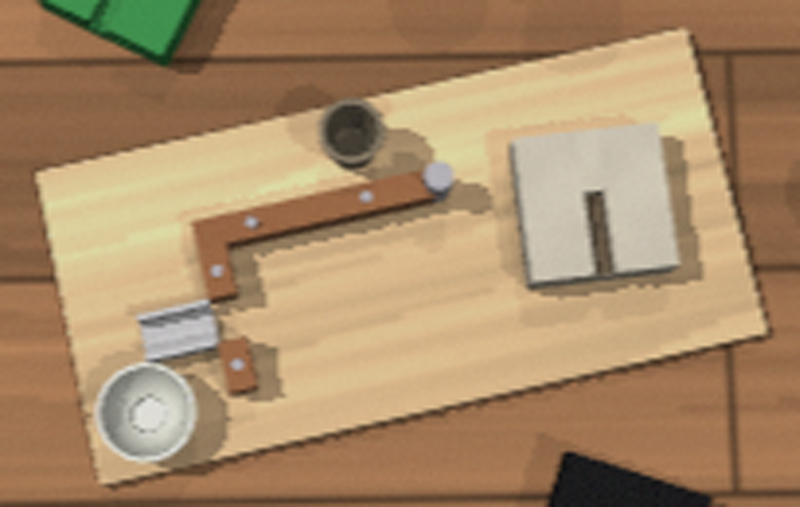

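```bash
cat >> h.py <<'E'
def yawtool(o): 
    R=Ro.from_rotvec(o["orientation"]).as_matrix(); return R
E
python3 - <<'E'
from h import *
c=dict(np.load("topcal.npz"))
cr=lambda P:(np.array(P,float)+.5)/3.9-.5+[165,110]
B=unproj(c,cr([(688,29),(768,335),(103,487),(37,172)]),.012)
A=np.array([(-200,-75),(-200,150),(270,150),(270,-75)])/1000
th,t,r=kabsch(A,B);print("jig",np.degrees(th),t.round(4),r.round(4))
R=np.array([[np.cos(th),-np.sin(th)],[np.sin(th),np.cos(th)]])
J=lambda P:((P-t)@R*1000).round(1)
print("post",J(unproj(c,cr([(438,177)]),.052)))
print("rail inner face",J(unproj(c,cr([(230,245),(425,200)]),.036)))
print("dish",J(unproj(c,cr([(147,412)]),.038)),"cup",J(unproj(c,cr([(351,132)]),.057)))
M=unproj(c,cr([(512,142),(657,124),(679,266),(529,280)]),.042)
Am=np.array([(50,-50),(-50,-50),(-50,50),(50,50)])/1000
a,b,r=kabsch(Am,M);print("mould ang rel",np.degrees(a-th),J(b[None]),r.round(4),"world",b)
np.savez("jig",th=th,t=t)
o=readout.get_obs();T=yawtool(o);print(T.round(3).tolist())
X=lambda p:t+R@(np.array(p)/1000)
for p in [(-170,50),(30,181),(-40,60)]:print(p,X(p).round(3),np.linalg.norm(X(p)),np.degrees(np.arctan2(*X(p)[::-1])))
E
```

```text
jig 101.87559193246413 [ 0.5815 -0.0331] [0.001  0.002  0.0019 0.0008]
post [[ 1.8 -0.5]]
rail inner face [[148.2  10.6]
 [ 12.4   9.6]]
dish [[225.9 109.2]] cup [[ 52.2 -42.4]]
mould ang rel -6.384054555384855 [[-98.2  37.9]] [0.0021 0.0007 0.0009 0.0024] world [ 0.56459011 -0.13700903]
[[-0.899, 0.438, 0.0], [0.438, 0.899, 0.0], [-0.0, 0.0, -1.0]]
(-170, 50) [ 0.568 -0.21 ] 0.60506986194774 -20.28537016024056
(30, 181) [ 0.398 -0.041] 0.40029497230295885 -5.880841074136012
(-40, 60) [ 0.531 -0.085] 0.5377031057781627 -9.053989308116375
```

```bash
cat >> h.py <<'E'
_j=np.load("jig.npz"); TH=float(_j["th"]); T0=_j["t"]
RJ=np.array([[np.cos(TH),-np.sin(TH)],[np.sin(TH),np.cos(TH)]])
def toj(w): return (np.atleast_2d(w)[:,:2]-T0)@RJ*1000
def now():
    o=readout.get_obs();T=Ro.from_rotvec(o["orientation"]).as_matrix()
    b=np.degrees(np.arctan2(T[1,0],T[0,0])-TH); p=toj(o["tcp_pos"][:2])[0]
    f=RJ.T@o["wrist_force"][:2]
    return p,o["tcp_pos"][2]*1000,(b+180)%360-180,f,o
def rows(pts,b0=None,p0=None):
    "pts: (x,y,z,beta) jig mm/deg -> shift cm, turn deg"
    p,z,b,f,o=now(); p=p if p0 is None else np.array(p0[:2]); z=z if p0 is None else p0[2]; b=b if p0 is None else p0[3]
    a=np.radians(b);ex=np.array([np.cos(a),np.sin(a)]);ey=np.array([np.sin(a),-np.cos(a)])
    for x,y,zz,bb in pts:
        d=np.array([x,y])-p; print("  [0,%.2f,%.2f,%.2f,%.1f]"%(d@ex/10,d@ey/10,(z-zz)/10,(b-bb+180)%360-180))
E
python3 - <<'E'
from h import *
p,z,b,f,o=now();print(p,z,b,f)
# rear face start: centre(-98,38), ang -6.4, local (-80,12)
a=np.radians(-6.4);R=np.array([[np.cos(a),-np.sin(a)],[np.sin(a),np.cos(a)]])
s=np.array([-98,38])+R@[-82,12];print(s)
rows([(s[0],s[1],200,-6.4),(s[0],s[1],22,-6.4)])
E
```

```text
[586.2541208  224.53458269] 202.81059114087878 52.123418059222956 [-0.02236133  0.14967387]
[-178.15134218   59.06566747]
  [0,-59.99,-50.18,0.28,58.5]
  [0,-59.99,-50.18,18.08,58.5]
```

carry_out([
  [0, -60, -50.2, 2, 58.5],
  [0, -60, -50.2, 2, 58.5],
  [0, -60, -50.2, 2, 58.5],
  [0, -60, -50.2, 2, 58.5],
  [0, -60, -50.2, 2, 58.5],
  [0, -60, -50.2, 2, 58.5],
  [0, -60, -50.2, 2, 58.5],
  [0, -60, -50.2, 2, 58.5],
  [0, -60, -50.2, 2, 58.5],
  [0, -60, -50.2, 2, 58.5],
  [0, -60, -50.2, 2, 58.5],
  [0, -60, -50.2, 2, 58.5],
  [0, -60, -50.2, 2, 58.5],
  [0, -60, -50.2, 2, 58.5],
  [0, -60, -50.2, 2, 58.5],
  [0, -60, -50.2, 2, 58.5],
  [0, -60, -50.2, 2, 58.5],
  [0, -60, -50.2, 2, 58.5],
  [0, -60, -50.2, 2, 58.5],
  [0, -60, -50.2, 2, 58.5],
])

```text
time: 3.12
tcp_pos: [0.5624, -0.2261, 0.182]
orientation: [2.117, 2.317, -0.002]
wrist_force: [0.4, 0.8, 0.6]
grip_width: -0.0001
```

```bash
python3 - <<'E'
from h import *
c=cams.camera("wrist");print(c["K"].round(1).tolist())
cv2.imwrite("pics/w1.png",c["img"])
p,z,b,f,o=now();print(p,z,b,f,o["time"],o["q"].round(2),o["grip_width"])
rows([(-178,59,22,-6.4)])
E
```

```text
[[297.3, 0.0, 255.3], [0.0, 297.3, 190.8], [0.0, 0.0, 1.0]]
[-181.53940547   59.13072419] 181.9189831146031 -6.60292068451372 [1.25225772 0.75456705] 3.1667 [-0.5   0.44 -0.08  1.05 -0.    0.98] -0.00017437730797650408
  [0,0.35,-0.03,15.99,-0.2]
```

View pics/w1.png

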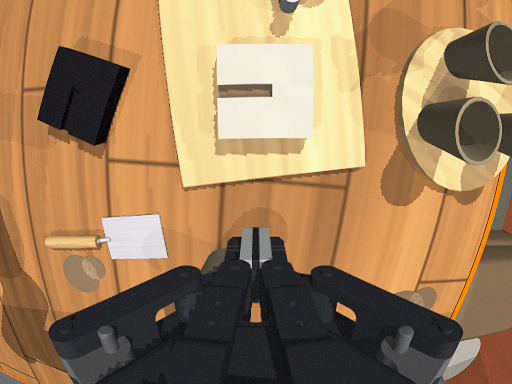

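carry_out([
  [0, 0.3, 0, 4, 0],
  [0, 0.3, 0, 8, 0],
  [0, 0.3, 0, 12, 0],
  [0, 0.3, 0, 15, 0],
  [0, 0.3, 0, 15.8, 0],
  [0, 0.3, 0, 15.8, 0],
  [0, 0.3, 0, 15.8, 0],
  [0, 0.3, 0, 15.8, 0],
])

```text
time: 3.83
tcp_pos: [0.5619, -0.2174, 0.0273]
orientation: [2.109, 2.323, 0.002]
wrist_force: [0.5, -0.7, 0.0]
grip_width: -0.0002
```

```bash
python3 - <<'E'
from h import *
p,z,b,f,o=now();print(p,z,b,f,o["wrist_force"],o["time"])
E
```

```text
[-176.33888956   57.09891524] 27.28165664917573 -6.344024078651074 [-0.80311465 -0.38064066] [ 0.53776452 -0.70759436  0.0007361 ] 3.8333
```

carry_out([
  [0, 0.4, 0, 0.3, 0],
  [0, 0.8, 0, 0.4, 0],
  [0, 1.2, 0, 0.4, 0],
  [0, 1.5, 0, 0.4, 0],
  [0, 1.8, 0, 0.4, 0],
  [0, 2.1, 0, 0.4, 0],
  [0, 2.4, 0, 0.4, 0],
  [0, 2.7, 0, 0.4, 0],
  [0, 3.0, 0, 0.4, 0],
  [0, 3.3, 0, 0.4, 0],
  [0, 3.6, 0, 0.4, 0],
  [0, 3.9, 0, 0.4, 0],
  [0, 4.2, 0, 0.4, 0],
  [0, 4.5, 0, 0.4, 0],
  [0, 4.8, 0, 0.4, 0],
  [0, 4.8, 0, 0.4, 0],
])

```text
time: 5.17
tcp_pos: [0.5552, -0.1684, 0.0207]
orientation: [-2.111, -2.326, -0.0]
wrist_force: [-0.5, 0.0, 0.6]
grip_width: 0.0
```

```bash
python3 - <<'E'
from h import *
p,z,b,f,o=now();print(p,z,b,f,o["time"])
c=cams.camera("wrist");cv2.imwrite("pics/w2.png",c["img"])
E
```

```text
[-126.98299593   53.55919701] 20.728136681866584 -6.343109855356005 [0.14302733 0.50608537] 5.1667
```

View pics/w2.png

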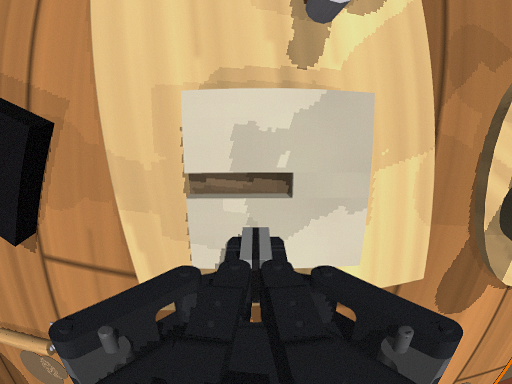

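The mould is in the wrist view, corners about (182,90), (374,93), (361,265), (190,268). The post top is at (325,5), still clear of the front edge.

```bash
cat >> h.py <<'E'
def unfish(c,px,z):
    d=(np.atleast_2d(px).astype(float)-[c["K"][0,2],c["K"][1,2]])/c["K"][0,0]
    r=np.linalg.norm(d,axis=1);v=np.c_[d/r[:,None]*np.sin(r)[:,None],np.cos(r)]@c["R"]
    C=-c["R"].T@c["t"];return (C+v*((z-C[2])/v[:,2])[:,None])[:,:2]
def mouldfit(W,local):
    a,b,r=kabsch(np.array(local)/1000,W); return toj(b)[0].round(1),((np.degrees(a-TH)+180)%360-180).round(1),(r*1000).round(1)
FR=[(50,50),(50,-50),(-50,-50),(-50,50)]  # image order: far-left, far-right, near-right, near-left in the pushing view
E
python3 - <<'E'
from h import *
c=cams.camera("wrist")
print(mouldfit(unfish(c,[(182,90),(374,93),(361,265),(190,268)],.042),FR))
print("post",toj(unfish(c,[(325,5)],.052)))
p,z,b,f,o=now();print(p,b)
ms=spotter.cut_out("mould","wrist")
for d in ms: m=d["pixels"];print(d["confidence"],m.sum(),c["img"][m].mean(0).round(),np.round(d["rect"],2))
E
```

```text
(array([-98.4,  38.3]), np.float64(-6.2), array([0.5, 0.3, 1.4, 1.5]))
post [[-9.02031975  7.48674547]]
[-127.61485245   53.46684905] -6.3682730794988345
0.89 5692 [15. 14. 15.] [0.06 0.44 0.1  0.39]
0.69 30914 [164. 186. 196.] [0.54 0.46 0.38 0.48]
```

```bash
python3 - <<'E'
from h import *
c=cams.camera("wrist");p,z,b,f,o=now()
for h in (0,.019,.04):
    X=c["R"]@(o["tcp_pos"]+[0,0,h])+c["t"];r=np.arctan2(np.hypot(X[0],X[1]),X[2]);print(c["K"][:2,2]+c["K"][0,0]*r*X[:2]/np.hypot(X[0],X[1]))
print("cam",-c["R"].T@c["t"],o["tcp_pos"])
s=cams.camera("scene");t=cams.camera("top")
a=cv2.resize(s["img"][150:250,140:340],(800,400),interpolation=cv2.INTER_CUBIC)
cv2.imwrite("pics/s3.png",a)
print(mouldfit(unfish(c,[(182,90),(374,93),(361,265),(190,268)],.042),FR))
E
```

```text
[256.50627514 223.97219056]
[256.61394667 236.73744397]
[256.76002924 254.28101822]
cam [ 0.54812488 -0.09933395  0.19226875] [ 0.5555115  -0.16922376  0.02080645]
(array([-98.9,  38.2]), np.float64(-6.2), array([0.5, 0.3, 1.4, 1.5]))
```

View pics/s3.png

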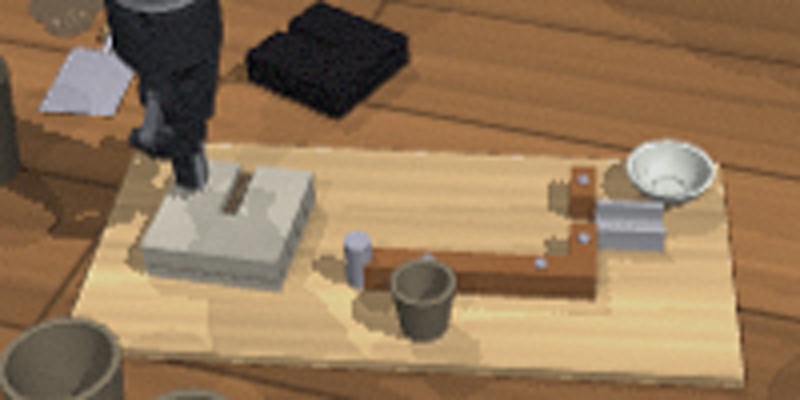

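```bash
python3 - <<'E'
from h import *
s=cams.camera("scene");p,z,b,f,o=now()
P=o["tcp_pos"];cr=lambda X:((proj(s,X)-[140,150])*4).round(0).tolist()
print("tcp",cr([P,P+[0,0,.02],P+[0,0,.04]]))
def J(x,y,z):return np.r_[T0+RJ@(np.array([x,y])/1000),z/1000]
a=np.radians(-6.3);R=np.array([[np.cos(a),-np.sin(a)],[np.sin(a),np.cos(a)]])
for zz in(12,42):print(zz,cr([J(*(np.array([-98.5,38.2])+R@q),zz) for q in([50,50],[50,-50],[-50,-50],[-50,50])]))
print("post",cr([J(0,0,52)]),"board",cr([J(*q,12) for q in[(-200,-75),(-200,150),(270,150),(270,-75)]]))
print(o["wrist_force"],o["joint_efforts"].round(2),o["q"].round(3))
E
```

```text
tcp [[196.0, 211.0], [192.0, 191.0], [189.0, 171.0]]
12 [[314.0, 199.0], [278.0, 290.0], [145.0, 273.0], [189.0, 184.0]]
42 [[311.0, 169.0], [274.0, 260.0], [138.0, 243.0], [184.0, 155.0]]
post [[353.0, 237.0]] board [[54.0, 341.0], [135.0, 135.0], [717.0, 160.0], [740.0, 375.0]]
[ 0.9796412  -0.02955297 -0.48067434] [ 4.000e-02 -5.086e+01  2.093e+01  0.000e+00  0.000e+00 -0.000e+00] [-0.423  0.56  -0.337  0.674 -0.     1.052]
```

The scene crop shows the shut fingertips at (190,188), over the mould's rear edge and not behind it. The mould hasn't moved and there is no force. I'll check where the real fingertip is relative to the reported TCP.

```bash
python3 - <<'E'
from h import *
c=cams.camera("wrist");p,z,b,f,o=now();T=Ro.from_rotvec(o["orientation"]).as_matrix()
def pf(l):
    X=c["R"]@(o["tcp_pos"]+T@np.array(l))+c["t"];r=np.arctan2(np.hypot(X[0],X[1]),X[2]);return c["K"][:2,2]+c["K"][0,0]*r*X[:2]/np.hypot(X[0],X[1])
out=[]
for n in("w1","w2"):
    k=cv2.resize(cv2.imread(f"pics/{n}.png")[190:290,210:310],None,fx=4,fy=4,interpolation=cv2.INTER_CUBIC)
    for x,col in((-.011,(0,0,255)),(.011,(0,255,0))):
        for y in(-.01,.01):
            for h in(0,.02):
                u=pf((x,y,-h));cv2.circle(k,tuple(((u-[210,190])*4).astype(int).tolist()),4,col,-1 if h==0 else 1)
    out.append(k)
cv2.imwrite("pics/tips.png",np.hstack(out))
E
```

```text
(no output)
```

View pics/tips.png

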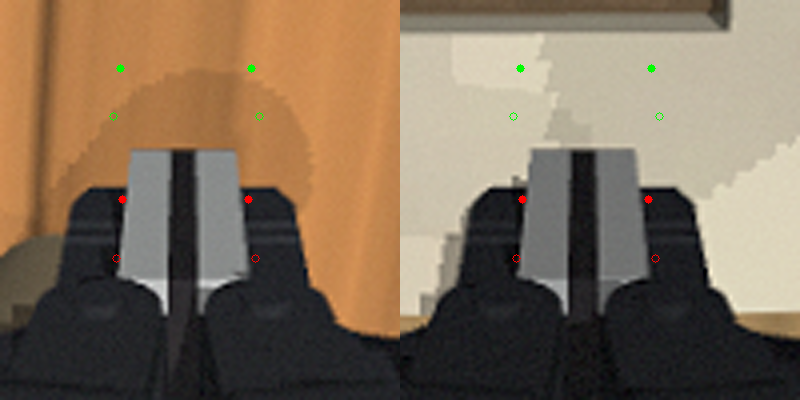

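The pads are drawn the same in both pictures, and their tips sit well behind the projected TCP, so nothing is penetrating. The real fingertips are some 20–30 mm higher than the reported TCP. I'll back off behind the mould and lower gently to feel for the board.

carry_out([
  [0, -1.5, 0, 0, 0],
  [0, -3, 0, 0, 0],
  [0, -4.5, 0, 0, 0],
  [0, -5.2, 0, 0, 0],
  [0, -5.2, 0, 0.5, 0],
  [0, -5.2, 0, 1, 0],
  [0, -5.2, 0, 1.3, 0],
  [0, -5.2, 0, 1.3, 0],
  [0, -5.2, 0, 1.3, 0],
])

```text
time: 6.32
tcp_pos: [0.5598, -0.22, 0.0072]
orientation: [-2.11, -2.325, 0.0]
wrist_force: [-0.4, -0.1, 0.8]
grip_width: -0.0
```

```bash
python3 - <<'E'
from h import *
p,z,b,f,o=now();print(p,z,b,f,o["wrist_force"],o["time"])
s=cams.camera("scene");P=o["tcp_pos"]
print("tcp px in crop",((proj(s,[P+[0,0,k] for k in (0,.01,.02,.03)])-[140,160])*10).round(0).tolist())
cv2.imwrite("pics/s4.png",cv2.resize(s["img"][160:215,140:210],(700,550),interpolation=cv2.INTER_CUBIC))
E
```

```text
[-178.39206262   59.65157295] 7.175120283396258 -6.332529540429874 [-0.00660876  0.3742039 ] [-0.36483472 -0.08347372  0.7978512 ] 6.3167
tcp px in crop [[337.0, 440.0], [331.0, 415.0], [326.0, 391.0], [321.0, 366.0]]
```

View pics/s4.png

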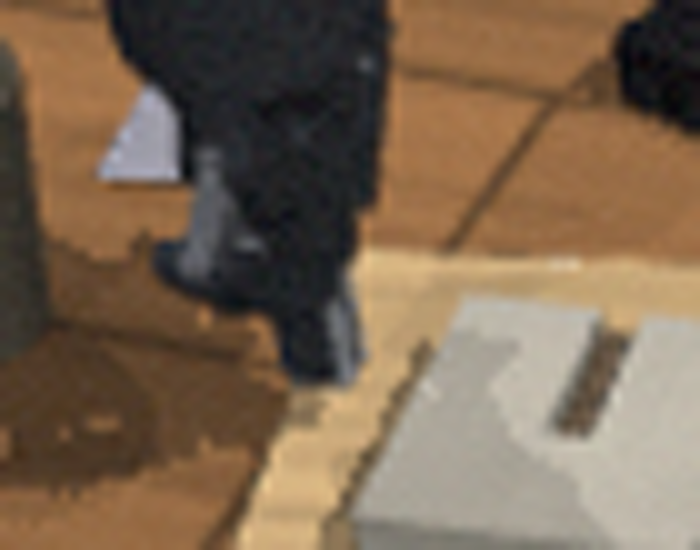

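The real tip shows at (320,383) against the TCP line, about 23 mm behind the reported TCP. So I go another 1 cm down, which should put the tips at about z 20 mm.

carry_out([
  [0, 0, 0, 0.3, 0],
  [0, 0, 0, 0.6, 0],
  [0, 0, 0, 0.9, 0],
  [0, 0, 0, 1.0, 0],
  [0, 0, 0, 1.0, 0],
  [0, 0, 0, 1.0, 0],
])

```text
time: 6.87
tcp_pos: [0.5603, -0.2208, -0.0023]
orientation: [-2.112, -2.325, 0.0]
wrist_force: [-0.0, 0.6, 0.5]
grip_width: 0.0
```

carry_out([
  [0, 0.4, 0, 0, 0],
  [0, 0.8, 0, 0, 0],
  [0, 1.2, 0, 0, 0],
  [0, 1.5, 0, 0, 0],
  [0, 1.8, 0, 0, 0],
  [0, 2.1, 0, 0, 0],
  [0, 2.4, 0, 0, 0],
  [0, 2.7, 0, 0, 0],
  [0, 3.0, 0, 0, 0],
  [0, 3.3, 0, 0, 0],
  [0, 3.6, 0, 0, 0],
  [0, 3.9, 0, 0, 0],
  [0, 4.2, 0, 0, 0],
  [0, 4.5, 0, 0, 0],
])

```text
time: 8.03
tcp_pos: [0.5562, -0.1759, -0.0021]
orientation: [2.112, 2.325, -0.0]
wrist_force: [-0.6, -2.4, 0.4]
grip_width: 0.0001
```

```bash
cat >> h.py <<'E'
def look(name=None,cam="wrist"):
    "fit square to the bright mould mask in the wrist view; returns centre jig, angle mod 90, side"
    c=cams.camera(cam); best=None
    for d in spotter.cut_out("mould",cam):
        m=d["pixels"]; 
        v=c["img"][m]
        if v.mean()>120 and (v.max(1).astype(int)-v.min(1)).mean()<60 and m.sum()>300:
            best=m;break
    if name: cv2.imwrite(name,c["img"])
    if best is None: print("no mould");return c,None
    m=best.astype(np.uint8);k=max(cv2.findContours(m,0,1)[0],key=cv2.contourArea)[:,0]
    W=toj(unfish(c,k,.042) if cam=="wrist" else unproj(c,k,.042))
    r=cv2.minAreaRect(W.astype(np.float32));print("rect c",np.round(r[0],1),"size",np.round(r[1],1),"ang",round(r[2],1))
    return c,W
E
python3 - <<'E'
from h import *
p,z,b,f,o=now();print(p,z,b,f,o["wrist_force"],o["time"])
c,W=look("pics/w5.png")
look(cam="top")
E
```

```text
[-134.54308865   54.18122636] -2.1420788892591096 -6.382388606261571 [-2.22342765  1.07138243] [-0.59089814 -2.39631597  0.37194023] 8.0333
rect c [-75.4  33.3] size [101.2 101.2] ang 80.8
rect c [-72.8  33.6] size [104.6 102.5] ang 80.8
```

carry_out([
  [0, 0.3, -0.05, 0, 0],
  [0, 0.6, -0.1, 0, 0],
  [0, 0.9, -0.15, 0, 0],
  [0, 1.15, -0.2, 0, 0],
  [0, 1.4, -0.25, 0, 0],
  [0, 1.6, -0.3, 0, 0],
  [0, 1.8, -0.3, 0, 0],
])

```text
time: 8.82
tcp_pos: [0.5511, -0.1582, -0.0022]
orientation: [-2.112, -2.325, 0.0]
wrist_force: [0.0, -2.3, -0.3]
grip_width: -0.0001
```

```bash
python3 - <<'E'
from h import *
p,z,b,f,o=now();print(p,z,b,f,o["wrist_force"],o["time"])
c,W=look("pics/w6.png")
E
```

```text
[-116.18041714   55.44202423] -2.2383763094075553 -6.375207395167706 [-2.21218459  0.45550268] [ 0.0094861  -2.2585733  -0.33073521] 8.8167
rect c [-58.4  30.3] size [100.6 100.9] ang 76.3
```

```bash
cat >> h.py <<'E'
def arc(th0,th1,d0,d1,n,D=121,z=None):
    pts=[]
    for s in np.linspace(0,1,n+1)[1:]:
        a=np.radians(th0+(th1-th0)*s);d=d0+(d1-d0)*s
        ex=np.array([np.cos(a),np.sin(a)]);ey=np.array([-np.sin(a),np.cos(a)])
        q=-D*ex+d*ey;pts.append((q[0],q[1],z,np.degrees(a)))
    return pts
E
python3 - <<'E'
from h import *
p,z,b,f,o=now();print(p,b,o["q"].round(2))
P=arc(-14,-42,26,36,14,z=z)
print(np.round(P,1)[[0,-1]].tolist());rows(P)
E
```

```text
[-115.83818294   55.35574641] -6.350524727285858 [-0.41  0.58 -0.37  0.62  0.    1.07]
[[-108.9, 59.0, -2.2, -16.0], [-65.8, 107.7, -2.2, -42.0]]
  [0,0.64,-0.44,0.00,9.6]
  [0,0.83,-0.91,0.00,11.6]
  [0,1.03,-1.37,0.00,13.6]
  [0,1.25,-1.82,0.00,15.6]
  [0,1.49,-2.27,0.00,17.6]
  [0,1.75,-2.70,0.00,19.6]
  [0,2.02,-3.13,0.00,21.6]
  [0,2.31,-3.54,0.00,23.6]
  [0,2.62,-3.94,0.00,25.6]
  [0,2.94,-4.33,0.00,27.6]
  [0,3.28,-4.71,0.00,29.6]
  [0,3.64,-5.07,0.00,31.6]
  [0,4.01,-5.42,0.00,33.6]
  [0,4.39,-5.76,0.00,35.6]
```

carry_out([
  [0, 0.35, -0.2, 0, 4],
  [0, 0.64, -0.44, 0, 8],
  [0, 0.83, -0.9, 0, 11],
  [0, 1.03, -1.37, 0, 13.6],
  [0, 1.25, -1.82, 0, 15.6],
  [0, 1.5, -2.27, 0, 17.6],
  [0, 1.75, -2.7, 0, 19.6],
  [0, 2.02, -3.13, 0, 21.6],
])

```text
time: 9.58
tcp_pos: [0.5185, -0.1411, -0.0021]
orientation: [2.512, 1.886, 0.001]
wrist_force: [0.1, -1.8, 0.4]
grip_width: 0.0002
```

```bash
cat >> h.py <<'E'
def rep(name=None,cam="wrist",ang=None):
    p,z,b,f,o=now();print("tcp",p.round(1),"z",round(z,1),"b",round(b,1),"F",f.round(1),o["wrist_force"][2].round(1),"t",o["time"],"q6",o["q"][5].round(2))
    c,W=look(name,cam)
    if W is None:return
    r=cv2.minAreaRect(W.astype(np.float32));C=np.array(r[0]);cand=[r[2]+90*k for k in range(-3,2)]
    a=min(cand,key=lambda v:abs(v-(b if ang is None else ang)));t=np.radians(a);ex=np.array([np.cos(t),np.sin(t)]);ey=np.array([-np.sin(t),np.cos(t)])
    print("mould",C.round(1),"th",round(a,1),"pusher local",((p-C)@ex).round(1),((p-C)@ey).round(1),"post local",(-C@ex).round(1),(-C@ey).round(1))
    return C,a
E
python3 -c "
from h import *
rep('pics/w7.png');rep(cam='top')"
```

```text
tcp [-92.7  83.9] z -2.1 b -28.1 F [-1.8  0.2] 0.4 t 9.5833 q6 1.45
rect c [-48.6  32.7] size [101.3 101.4] ang 65.0
mould [-48.6  32.7] th -25.0 pusher local -61.5 27.8 post local 57.9 -9.1
tcp [-92.   84.6] z -2.3 b -28.0 F [-0.3  1. ] 0.2 t 9.6833 q6 1.45
rect c [-46.   34.4] size [110.5 103.5] ang 65.1
mould [-46.   34.4] th -24.9 pusher local -62.9 26.2 post local 56.2 -11.8
```

```bash
python3 -c "
from h import *
p,z,b,f,o=now();a=np.radians(b);q=p-12*np.array([np.cos(a),np.sin(a)])
rows([(q[0],q[1],z,b),(q[0],q[1],60,b),(-117,-20,60,65),(-117,-20,-2,65)])"
```

```text
[0,-1.20,0.00,0.00,0.0]
  [0,-1.20,0.00,-6.22,0.0]
  [0,2.69,10.34,-6.22,-92.9]
  [0,2.69,10.34,-0.02,-92.9]
```

carry_out([
  [0, -0.8, 0, 0, 0],
  [0, -1.2, 0, -3, 0],
  [0, -1.2, 0, -6.2, 0],
  [0, -1.2, 0, -6.2, 0],
  [0, 1, 3.5, -6.2, -7],
  [0, 2.7, 7, -6.2, -14],
  [0, 2.7, 10.3, -6.2, -21],
  [0, 2.7, 10.3, -6.2, -28],
  [0, 2.7, 10.3, -6.2, -35],
  [0, 2.7, 10.3, -6.2, -42],
  [0, 2.7, 10.3, -6.2, -49],
  [0, 2.7, 10.3, -6.2, -56],
  [0, 2.7, 10.3, -6.2, -63],
  [0, 2.7, 10.3, -6.2, -70],
  [0, 2.7, 10.3, -6.2, -77],
  [0, 2.7, 10.3, -6.2, -84],
  [0, 2.7, 10.3, -6.2, -91],
  [0, 2.7, 10.3, -6.2, -93],
  [0, 2.7, 10.3, -6.2, -93],
])

```text
time: 11.37
tcp_pos: [0.6247, -0.1443, 0.0593]
orientation: [-0.357, -3.121, -0.001]
wrist_force: [-0.2, -1.1, -0.1]
grip_width: -0.0003
```

```bash
python3 -c "
from h import *
r=rep('pics/w8.png',ang=-25)
C,a=r;t=np.radians(a);ex=np.array([np.cos(t),np.sin(t)]);ey=np.array([-np.sin(t),np.cos(t)])
q=C-40*ex-72*ey;print(q);rows([(q[0],q[1],-2,a+90)])"
```

```text
tcp [-117.7  -19.4] z 59.3 b 65.1 F [-1.1  0.4] -0.1 t 11.3667 q6 -0.11
rect c [-48.   33.1] size [100.9 101.6] ang 64.8
mould [-48.   33.1] th -25.2 pusher local -40.7 -77.1 post local 57.6 -9.5
[-114.85818288  -15.01452152]
  [0,0.51,0.06,6.14,0.1]
```

View pics/w8.png

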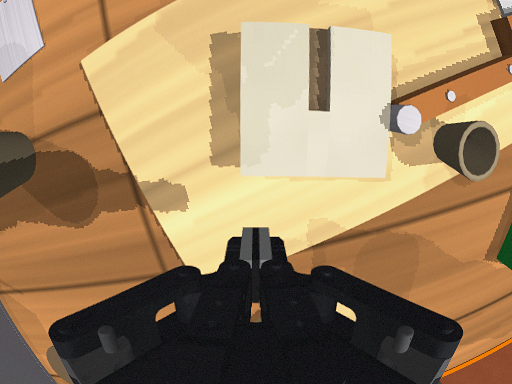

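carry_out([
  [0, 0, 0, 2, 0],
  [0, 0, 0, 4, 0],
  [0, 0, 0, 5.5, 0],
  [0, 0.2, 0, 6.1, 0],
  [0, 0.5, 0, 6.1, 0],
  [0, 0.8, 0, 6.1, 0],
  [0, 0.8, 0, 6.1, 0],
])

```text
time: 12.05
tcp_pos: [0.6169, -0.1422, -0.0003]
orientation: [0.359, 3.12, -0.0]
wrist_force: [0.5, 0.2, 0.4]
grip_width: 0.0001
```

```bash
cat >> h.py <<'E'
def swing(th0,th1,x0,x1,u,n,post=(2,0),half=11,z=None):
    pts=[]
    for s in np.linspace(0,1,n+1)[1:]:
        a=np.radians(th0+(th1-th0)*s);ex=np.array([np.cos(a),np.sin(a)]);ey=np.array([-np.sin(a),np.cos(a)])
        q=np.array(post)+(x0+(x1-x0)*s-60)*ex+(-50-half-u)*ey;pts.append((q[0],q[1],z,np.degrees(a)+90))
    return pts
E
python3 -c "
from h import *
p,z,b,f,o=now();print(p,z,b,f)
rows(swing(-25,-55,-40,-36,-9.5,12,z=z))"
```

```text
[-114.0121099   -12.17192468] -0.3305018259854575 65.01183797251946 [ 0.09128653 -0.49680462]
  [0,1.30,-0.18,0.00,2.5]
  [0,1.74,-0.34,0.00,5.0]
  [0,2.19,-0.49,0.00,7.5]
  [0,2.65,-0.61,0.00,10.0]
  [0,3.11,-0.71,0.00,12.5]
  [0,3.57,-0.80,0.00,15.0]
  [0,4.03,-0.86,0.00,17.5]
  [0,4.50,-0.91,0.00,20.0]
  [0,4.96,-0.93,0.00,22.5]
  [0,5.42,-0.94,0.00,25.0]
  [0,5.89,-0.92,0.00,27.5]
  [0,6.35,-0.89,0.00,30.0]
```

carry_out([
  [0, 0.4, 0, 0.2, 0],
  [0, 0.8, -0.1, 0.2, 1],
  [0, 1.2, -0.15, 0.2, 2.5],
  [0, 1.6, -0.25, 0.2, 5],
  [0, 2.0, -0.35, 0.2, 7.5],
  [0, 2.4, -0.4, 0.2, 10],
  [0, 2.8, -0.45, 0.2, 12],
  [0, 3.2, -0.5, 0.2, 14],
  [0, 3.6, -0.5, 0.2, 15.5],
  [0, 4.0, -0.5, 0.2, 17.5],
  [0, 4.4, -0.5, 0.2, 20],
])

```text
time: 12.97
tcp_pos: [0.5734, -0.1386, -0.0024]
orientation: [0.9, 3.007, -0.004]
wrist_force: [0.4, -3.9, -0.8]
grip_width: -0.0002
```

```bash
python3 -c "
from h import *
rep('pics/w9.png',ang=-45)"
```

```text
tcp [-101.5   29.6] z -2.4 b 44.8 F [-3.9  0.4] -0.8 t 12.9667 q6 0.22
rect c [-34.1  47.7] size [101.1 100.8] ang 42.2
mould [-34.1  47.7] th -47.8 pusher local -31.9 -62.2 post local 58.2 -6.8
```

```bash
python3 -c "
from h import *
p,z,b,f,o=now()
rows(swing(-48,-84,-32,-30,-8,16,z=z))"
```

```text
[0,0.71,-0.26,0.00,5.2]
  [0,1.09,-0.41,0.00,7.4]
  [0,1.48,-0.55,0.00,9.7]
  [0,1.87,-0.67,0.00,11.9]
  [0,2.26,-0.78,0.00,14.2]
  [0,2.66,-0.88,0.00,16.4]
  [0,3.06,-0.96,0.00,18.7]
  [0,3.46,-1.02,0.00,20.9]
  [0,3.87,-1.07,0.00,23.2]
  [0,4.27,-1.10,0.00,25.4]
  [0,4.68,-1.11,0.00,27.7]
  [0,5.08,-1.11,0.00,29.9]
  [0,5.49,-1.10,0.00,32.2]
  [0,5.89,-1.07,0.00,34.4]
  [0,6.29,-1.02,0.00,36.7]
  [0,6.69,-0.96,0.00,38.9]
```

carry_out([
  [0, 0.35, -0.1, 0, 3],
  [0, 0.7, -0.22, 0, 5.2],
  [0, 1.1, -0.34, 0, 7.4],
  [0, 1.5, -0.46, 0, 9.7],
  [0, 1.85, -0.55, 0, 11.9],
  [0, 2.25, -0.65, 0, 14.2],
  [0, 2.65, -0.72, 0, 16.4],
  [0, 3.05, -0.78, 0, 18.7],
  [0, 3.45, -0.83, 0, 20.9],
  [0, 3.85, -0.87, 0, 23.2],
  [0, 4.25, -0.9, 0, 25.4],
])

```text
time: 13.98
tcp_pos: [0.5321, -0.1234, -0.0028]
orientation: [1.538, 2.737, -0.006]
wrist_force: [-1.4, -6.7, 0.4]
grip_width: -0.0003
```

```bash
python3 -c "
from h import *
C,a=rep('pics/w10.png',ang=-70)
p,z,b,f,o=now()
rows(swing(a,-88,-27,-26,-3,8,z=z))"
```

```text
tcp [-78.2  66.9] z -2.8 b 19.5 F [-6.3  2.8] 0.4 t 13.9833 q6 0.66
rect c [-10.4  58.6] size [101.1 100.7] ang 17.1
mould [-10.4  58.6] th -72.9 pusher local -27.9 -62.4 post local 59.1 -7.3
  [0,0.09,-0.12,0.00,4.3]
  [0,0.40,-0.27,0.00,6.2]
  [0,0.70,-0.42,0.00,8.1]
  [0,1.01,-0.55,0.00,10.0]
  [0,1.33,-0.67,0.00,11.9]
  [0,1.65,-0.78,0.00,13.8]
  [0,1.97,-0.88,0.00,15.7]
  [0,2.29,-0.97,0.00,17.6]
```

carry_out([
  [0, 0.3, -0.15, 0, 4],
  [0, 0.6, -0.3, 0, 6.2],
  [0, 0.9, -0.4, 0, 8.1],
  [0, 1.2, -0.5, 0, 10],
  [0, 1.5, -0.6, 0, 11.9],
  [0, 1.8, -0.7, 0, 13.8],
  [0, 2.1, -0.75, 0, 15.5],
  [0, 2.1, -0.75, 0, 15.5],
])

```text
time: 14.75
tcp_pos: [0.514, -0.1082, -0.003]
orientation: [1.892, 2.508, -0.004]
wrist_force: [-2.1, -4.2, -0.5]
grip_width: -0.0003
```

```bash
python3 -c "
from h import *
C,a=rep('pics/w11.png',ang=-86)
p,z,b,f,o=now()
q=p-np.array([14,0]);rows([(q[0],q[1],z,b),(q[0],q[1],60,b),(C[0]+8,C[1]+83,60,-90),(C[0]+8,C[1]+83,-3,-90)])"
```

```text
tcp [-59.6  81.5] z -3.0 b 4.1 F [-3.7  2.9] -0.5 t 14.75 q6 0.95
rect c [ 3.5 59.9] size [100.6 100.4] ang 3.2
mould [ 3.5 59.9] th -86.8 pusher local -25.0 -61.8 post local 59.6 -6.8
  [0,-1.40,-0.10,0.00,0.0]
  [0,-1.40,-0.10,-6.31,0.0]
  [0,7.53,-5.66,-6.31,94.1]
  [0,7.53,-5.66,-0.01,94.1]
```

carry_out([
  [0, -0.8, 0, 0, 0],
  [0, -1.4, 0, -3, 0],
  [0, -1.4, 0, -6.3, 0],
  [0, -1.4, 0, -6.3, 0],
  [0, 1, -1.5, -6.3, 7],
  [0, 4, -3.5, -6.3, 14],
  [0, 7, -5.6, -6.3, 21],
  [0, 9, -5.9, -6.3, 28],
  [0, 9, -5.9, -6.3, 35],
  [0, 9, -5.9, -6.3, 42],
  [0, 9, -5.9, -6.3, 49],
  [0, 9, -5.9, -6.3, 56],
  [0, 9, -5.9, -6.3, 63],
  [0, 9, -5.9, -6.3, 70],
  [0, 9, -5.9, -6.3, 77],
  [0, 9, -5.9, -6.3, 84],
  [0, 9, -5.9, -6.3, 91],
  [0, 9, -5.9, -6.3, 94],
  [0, 9, -5.9, -6.3, 94],
])

```text
time: 16.43
tcp_pos: [0.4341, -0.0367, 0.0597]
orientation: [-3.123, -0.328, -0.001]
wrist_force: [0.4, -0.3, -0.4]
grip_width: -0.0001
```

```bash
python3 -c "
from h import *
C,a=rep('pics/w12.png',ang=-88)
rows([(27,142,60,-90),(27,142,-3,-90)])"
```

```text
tcp [ 26.8 145. ] z 59.7 b -89.9 F [-0.4 -0.3] -0.4 t 16.4333 q6 2.68
rect c [ 3.7 60.2] size [101.5 101.4] ang 3.2
mould [ 3.7 60.2] th -86.8 pusher local -83.4 27.9 post local 59.9 -7.0
  [0,0.32,-0.03,-0.03,0.2]
  [0,0.32,-0.03,6.27,0.2]
```

carry_out([
  [0, 0, 0, 2, 0],
  [0, 0, 0, 4, 0],
  [0, 0, 0, 5.5, 0],
  [0, 0.2, 0, 6.2, 0],
  [0, 0.6, 0, 6.2, 0],
  [0, 1, 0, 6.2, 0],
  [0, 1.4, 0, 6.2, 0],
  [0, 1.6, 0, 6.2, 0],
  [0, 1.8, 0, 6.2, 0],
  [0, 1.8, 0, 6.2, 0],
  [0, 1.8, 0, 6.2, 0],
])

```text
time: 17.45
tcp_pos: [0.4515, -0.0334, -0.0019]
orientation: [3.124, 0.329, 0.001]
wrist_force: [0.1, 0.0, -0.3]
grip_width: 0.0001
```

```bash
python3 -c "
from h import *
p,z,b,f,o=now();print(p,z,b,f)"
```

```text
[ 26.47418686 127.27581232] -1.8739441250495843 -89.86417540256822 [-0.00375478 -0.05105347]
```

Slow press onto the rail, in millimetre steps.

carry_out([
  [0, 0.15, 0, 0, 0],
  [0, 0.3, 0, 0, 0],
  [0, 0.45, 0, 0, 0],
  [0, 0.55, 0, 0, 0],
  [0, 0.65, 0, 0, 0],
  [0, 0.65, 0, 0, 0],
])

```text
time: 17.95
tcp_pos: [0.4568, -0.0322, -0.0023]
orientation: [3.124, 0.328, -0.003]
wrist_force: [-2.0, -1.9, 1.3]
grip_width: -0.0002
```

carry_out([
  [0, 0.05, 0, 0, 0],
  [0, 0.1, 0, 0, 0],
  [0, 0.15, 0, 0, 0],
  [0, 0.15, 0, 0, 0],
])

```text
time: 18.28
tcp_pos: [0.4567, -0.032, -0.0025]
orientation: [3.124, 0.328, -0.006]
wrist_force: [-6.5, -2.9, 6.0]
grip_width: 0.0002
```

```bash
python3 -c "
from h import *
rep('pics/w13.png',ang=-90)"
```

```text
tcp [ 26.7 121.9] z -2.5 b -89.9 F [-1.5  6.9] 6.0 t 18.2833 q6 2.7
no mould
```

```bash
python3 -c "
from h import *
c=cams.camera('wrist');im=c['img']
print([(round(d['confidence'],2),d['pixels'].sum(),im[d['pixels']].mean(0).round()) for d in spotter.cut_out('mould','wrist')])
rep(cam='top',ang=-90)
rep(cam='scene',ang=-90)
cv2.imwrite('pics/w14.png',im)"
```

```text
[(0.72, np.int64(47225), array([175., 198., 206.]))]
tcp [ 26.7 121.9] z -2.5 b -89.9 F [-0.7  6.6] 5.7 t 18.4833 q6 2.7
no mould
tcp [ 26.7 121.9] z -2.5 b -89.9 F [-0.9  6.2] 6.3 t 18.5833 q6 2.7
rect c [ 5.5 43.1] size [ 98.7 118.4] ang 4.8
mould [ 5.5 43.1] th -85.2 pusher local -76.7 27.8 post local 42.5 -9.1
```

View pics/w14.png

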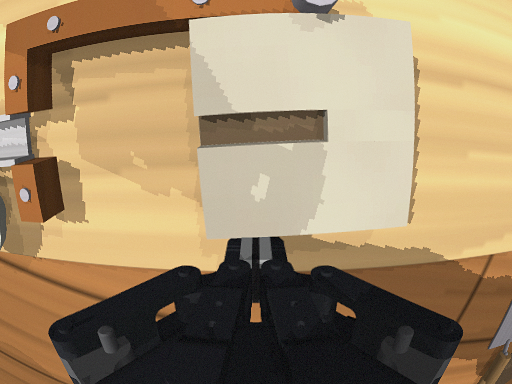

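```bash
python3 -c "
from h import *
c=cams.camera('wrist')
print(mouldfit(unfish(c,[(190,18),(411,22),(409,222),(205,238)],.042),FR))
rep(ang=-90)
print('rail/post',toj(unfish(c,[(190,18),(55,47)],.036)))"
```

```text
(array([ 3.1, 59.3]), np.float64(-86.9), array([0.1, 0.8, 1.4, 1.2]))
tcp [ 26.7 121.9] z -2.5 b -89.9 F [-1.4  6.8] 5.8 t 18.7333 q6 2.7
rect c [ 3.5 60. ] size [100.6 100.8] ang 3.0
mould [ 3.5 60. ] th -87.0 pusher local -60.6 26.4 post local 59.7 -6.6
rail/post [[ 56.99646178  10.10897829]
 [131.1519399   13.58410584]]
```

carry_out([
  [0, 0.05, 0, -0.1, 0],
  [0, 0.1, 0, -0.15, 0],
  [0, 0.1, 0, -0.15, 0],
  [0, 0.1, 0, -0.15, 0],
])

```text
time: 19.17
tcp_pos: [0.4568, -0.0307, -0.0018]
orientation: [-3.122, -0.328, 0.008]
wrist_force: [-4.6, -0.4, -2.1]
grip_width: 0.0
```

```bash
python3 -c "
from h import *
rep(ang=-90);p,z,b,f,o=now();print(o['ft_torque'],o['orientation'])"
```

```text
tcp [ 28.  121.5] z -1.8 b -89.9 F [0.6 4.6] -2.1 t 19.1667 q6 2.7
rect c [ 4.  60.1] size [101.  101.2] ang 2.3
mould [ 4.  60.1] th -87.7 pusher local -60.4 26.4 post local 59.9 -6.4
[0.0524823  1.03650384 0.01481772] [-3.12237563 -0.328432    0.00814486]
```

carry_out([
  [0, 0.05, 0, 0, 0],
  [0, 0.1, 0, 0, 0],
  [0, 0.15, 0, 0, 0],
  [0, 0.15, 0, 0, 0],
])

```text
time: 19.6
tcp_pos: [0.4569, -0.0301, -0.0022]
orientation: [-3.122, -0.328, 0.012]
wrist_force: [-7.7, 0.8, -1.2]
grip_width: -0.0002
```

```bash
python3 -c "
from h import *
rep(ang=-90)"
```

```text
tcp [ 28.6 121.3] z -2.2 b -89.9 F [2.4 7.4] -1.2 t 19.6 q6 2.7
rect c [ 4.5 59.7] size [101.6 101.9] ang 2.2
mould [ 4.5 59.7] th -87.8 pusher local -60.7 26.5 post local 59.5 -6.8
```

```bash
python3 - <<'E'
from h import *
t=dict(np.load("topcal.npz"));cr=lambda P:(np.array(P,float)+.5)/3.9-.5+[165,110]
print("top bolts",toj(unproj(t,cr([(366,196),(251,222),(217,270),(237,365)]),.036)).round(1).tolist())
c=cams.camera("wrist");im=c["img"]
cv2.imwrite("pics/w15.png",im)
g=cv2.cvtColor(im,cv2.COLOR_BGR2GRAY)
# bolt centroids near guesses
for u,v in((201,2),(53,22),(14,82),(25,195)):
    x0,y0=max(u-10,0),max(v-10,0);w=im[y0:v+11,x0:u+11].astype(int);m=(w[...,0]>w[...,2]-15)&(w.sum(2)>330)
    if m.sum(): 
        yy,xx=np.nonzero(m);px=(xx.mean()+x0,yy.mean()+y0);print(px,m.sum(),toj(unfish(c,[px],.036)).round(1))
# rail/brown boundary: inner edge scan per column
for u in range(60,186,12):
    col=im[:,u].astype(int);d=col[:,2]-col[:,0];print(u,[(r,col[r].tolist()) for r in range(10,60,5)][0:0],np.round(toj(unfish(c,[(u,int(np.argmin(np.diff(cv2.GaussianBlur(g[:70,u:u+1].astype(np.float32),(1,3),0)[:,0])[5:]))+5)],.036)),1))
E
```

```text
top bolts [[50.9, -2.0], [131.0, -1.7], [160.4, 25.5], [160.9, 91.5]]
(np.float64(203.2), np.float64(1.6166666666666667)) 60 [[53.   1.7]]
(np.float64(55.04), np.float64(23.008)) 125 [[134.1  -0.8]]
(np.float64(15.14), np.float64(82.71000000000001)) 100 [[164.6  27.2]]
(np.float64(26.847826086956523), np.float64(195.29347826086956)) 92 [[164.3  93.4]]
60 [] [[130.5   0.6]]
72 [] [[121.9   9.7]]
84 [] [[114.3   9.6]]
96 [] [[107.1   9.9]]
108 [] [[100.2   9.5]]
120 [] [[93.5  9.6]]
132 [] [[87.2  9.6]]
144 [] [[81.   9.5]]
156 [] [[75.   9.8]]
168 [] [[69.2  9.4]]
180 [] [[63.5  9.5]]
```

carry_out([
  [0, -0.5, 0, 0, 0],
  [0, -1, 0, 0, 0],
  [0, -1, -0.6, 0, 0],
  [0, -1, -1.3, 0, 0],
  [0, -0.7, -1.3, 0, 0],
  [0, -0.45, -1.3, 0, 0],
  [0, -0.3, -1.3, 0, 0],
  [0, -0.2, -1.3, 0, 0],
  [0, -0.1, -1.3, 0, 0],
  [0, -0.1, -1.3, 0, 0],
])

```text
time: 20.58
tcp_pos: [0.454, -0.0187, -0.0013]
orientation: [3.124, 0.328, -0.011]
wrist_force: [-9.5, -1.0, 7.0]
grip_width: -0.0002
```

```bash
python3 -c "
from h import *
rep(ang=-90)"
```

```text
tcp [ 40.3 121.8] z -1.3 b -89.9 F [0.9 9.6] 7.0 t 20.5833 q6 2.73
no mould
```

carry_out([
  [0, 0, 0, -0.1, 0],
  [0, 0, 0, -0.15, 0],
  [0, 0, 0, -0.15, 0],
  [0, 0, 0, -0.15, 0],
])

```text
time: 21.02
tcp_pos: [0.4542, -0.0179, -0.0004]
orientation: [-3.123, -0.329, 0.01]
wrist_force: [-5.5, 0.1, -2.8]
grip_width: 0.0
```

```bash
python3 -c "
from h import *
rep('pics/w16.png',ang=-90)
rep(ang=-90)"
```

```text
tcp [ 41.1 121.4] z -0.4 b -89.9 F [1.3 5.3] -2.8 t 21.0167 q6 2.73
rect c [ 4.5 59.9] size [101.4 101.5] ang 1.7
mould [ 4.5 59.9] th -88.3 pusher local -60.5 38.4 post local 59.7 -6.2
tcp [ 41.1 121.4] z -0.4 b -89.9 F [2.  4.9] -2.1 t 21.1167 q6 2.73
rect c [ 4.5 60. ] size [101.6 101.6] ang 1.6
mould [ 4.5 60. ] th -88.4 pusher local -60.4 38.3 post local 59.8 -6.2
```

carry_out([
  [0, 0.05, 0, 0, 0],
  [0, 0.1, 0, 0, 0],
  [0, 0.15, 0, 0, 0],
  [0, 0.2, 0, 0, 0],
  [0, 0.2, 0, 0, 0],
  [0, 0.2, 0, 0, 0],
])

```text
time: 21.72
tcp_pos: [0.4543, -0.0171, -0.0009]
orientation: [-3.122, -0.329, 0.015]
wrist_force: [-7.8, 0.9, -0.9]
grip_width: -0.0002
```

```bash
python3 -c "
from h import *
rep('pics/w17.png',ang=-90)
rep(ang=-90)"
```

```text
tcp [ 41.9 121.2] z -0.9 b -89.8 F [2.5 7.5] -0.9 t 21.7167 q6 2.73
rect c [ 5.  59.6] size [101.2 101. ] ang 1.2
mould [ 5.  59.6] th -88.8 pusher local -60.8 38.2 post local 59.5 -6.2
tcp [ 41.9 121.2] z -0.9 b -89.8 F [3.2 7.5] -1.6 t 21.8167 q6 2.73
rect c [ 5.2 59.8] size [100.7 101.2] ang 1.4
mould [ 5.2 59.8] th -88.6 pusher local -60.5 38.2 post local 59.6 -6.7
```

carry_out([
  [0, 0.05, 0, 0, 0],
  [0, 0.1, 0, 0, 0],
  [0, 0.15, 0, 0, 0],
  [0, 0.2, 0, 0, 0],
  [0, 0.2, 0, 0, 0],
  [0, 0.2, 0, 0, 0],
])

```text
time: 22.42
tcp_pos: [0.4542, -0.0167, -0.0011]
orientation: [-3.122, -0.329, 0.02]
wrist_force: [-12.6, 0.4, 2.1]
grip_width: -0.0001
```

```bash
python3 -c "
from h import *
rep('pics/w18.png',ang=-90)
rep(ang=-90)"
```

```text
tcp [ 42.3 121.1] z -1.1 b -89.9 F [ 3.  12.3] 2.1 t 22.4167 q6 2.73
rect c [ 5.3 59.7] size [101.5 101.6] ang 0.9
mould [ 5.3 59.7] th -89.1 pusher local -60.8 38.0 post local 59.6 -6.2
tcp [ 42.2 121.1] z -1.1 b -89.9 F [ 3.  12.1] 2.2 t 22.5167 q6 2.73
rect c [ 5.3 59.9] size [101.3 101.8] ang 1.2
mould [ 5.3 59.9] th -88.8 pusher local -60.5 38.2 post local 59.8 -6.5
```

carry_out([
  [0, 0, 0, 0, 0],
  [0, 0, 0, 0, 0],
  [0, 0, 0, 0, 0],
  [0, 0, 0, 0, 0],
  [0, 0, 0, 0, 0],
  [0, 0, 0, 0, 0],
  [0, 0, 0, 0, 0],
  [0, 0, 0, 0, 0],
  [0, 0, 0, 0, 0],
  [0, 0, 0, 0, 0],
  [0, 0, 0, 0, 0],
  [0, 0, 0, 0, 0],
  [0, 0, 0, 0, 0],
  [0, 0, 0, 0, 0],
  [0, 0, 0, 0, 0],
])

```text
time: 23.87
tcp_pos: [0.4542, -0.0167, -0.0011]
orientation: [-3.122, -0.329, 0.02]
wrist_force: [-12.0, 1.3, 2.0]
grip_width: -0.0003
```

```bash
python3 -c "
from h import *
C,a=rep('pics/w19.png',ang=-90)
c=cams.camera('wrist')
W=look()[1]
# edge angles: fit lines to contour points near each side
t=np.radians(-90);
L=W-C
for nm,ax,s in(('front(-y)',1,-1),('left(+x)',0,1),('right(-x)',0,-1)):
    o=1-ax;m=(L[:,ax]*s>44)&(abs(L[:,o])<40);k=np.polyfit(L[m,o],L[m,ax],1);print(nm,np.degrees(np.arctan(k[0])).round(2),k[1].round(1),m.sum())
"
```

```text
tcp [ 42.2 121.2] z -1.1 b -89.9 F [ 3.7 11.5] 2.0 t 23.8667 q6 2.73
rect c [ 5.2 59.7] size [101.3 100.9] ang 0.9
mould [ 5.2 59.7] th -89.1 pusher local -60.9 38.0 post local 59.6 -6.1
rect c [ 5.2 60. ] size [100.6 100.8] ang 1.1
front(-y) 0.96 -49.8 171
left(+x) -1.11 49.8 179
right(-x) -1.19 -49.6 159
```

carry_out([
  [0, -0.3, 0, 0, 0],
  [0, -0.8, 0, 0, 0],
  [0, -1.8, 0, 0, 0],
  [0, -1.8, 0, -3, 0],
  [0, -1.8, 0, -6.4, 0],
  [0, -1.8, 0, -6.4, 0],
  [0, 0, 3, -6.4, -7],
  [0, 2, 6, -6.4, -14],
  [0, 4, 9, -6.4, -21],
  [0, 5.8, 11.8, -6.4, -28],
  [0, 5.8, 11.8, -6.4, -35],
  [0, 5.8, 11.8, -6.4, -42],
  [0, 5.8, 11.8, -6.4, -49],
  [0, 5.8, 11.8, -6.4, -56],
  [0, 5.8, 11.8, -6.4, -63],
  [0, 5.8, 11.8, -6.4, -70],
  [0, 5.8, 11.8, -6.4, -77],
  [0, 5.8, 11.8, -6.4, -84],
  [0, 5.8, 11.8, -6.4, -90],
  [0, 5.8, 11.8, -6.4, -90],
])

```text
time: 25.78
tcp_pos: [0.5434, -0.1217, 0.065]
orientation: [1.974, 2.442, 0.001]
wrist_force: [-0.1, -0.1, 0.1]
grip_width: -0.0002
```

```bash
python3 - <<'E'
from h import *
C,a=rep('pics/w20.png',ang=-90)
c=cams.camera('wrist');im=c['img'];W=look()[1];L=W-C
for nm,ax,s in(('front(-y)',1,-1),('left(+x)',0,1),('right(-x)',0,-1),('back',1,1)):
    o=1-ax;m=(L[:,ax]*s>44)&(abs(L[:,o])<40);k=np.polyfit(L[m,o],L[m,ax],1);print(nm,np.degrees(np.arctan(k[0])).round(2),k[1].round(1),m.sum())
rep(cam='top',ang=-90)
rows([(-76,59,60,0),(-76,59,-3,0)])
E
```

```text
tcp [-78.8  55.5] z 65.0 b 0.2 F [-0.1  0.1] 0.1 t 25.7833 q6 1.01
rect c [ 5.1 60.1] size [101.  100.7] ang 1.2
mould [ 5.1 60.1] th -88.8 pusher local 2.8 -84.1 post local 60.0 -6.4
rect c [ 4.9 60. ] size [101.2 101.4] ang 1.7
front(-y) 1.5 -50.0 118
left(+x) -1.61 49.3 123
right(-x) -1.84 -49.9 119
back 1.48 49.8 117
tcp [-78.4  55.8] z 64.9 b 0.0 F [-0.2  0.2] 0.2 t 26.0333 q6 1.01
rect c [ 6.5 59.7] size [100.  102.2] ang 1.3
mould [ 6.5 59.7] th -88.7 pusher local 2.0 -85.0 post local 59.5 -7.8
  [0,0.24,-0.32,0.48,0.1]
  [0,0.24,-0.32,6.78,0.1]
```

View pics/w20.png

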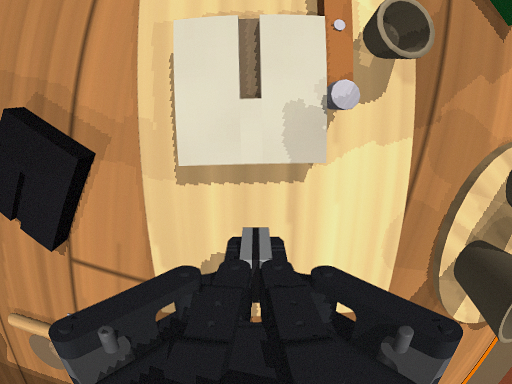

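The mould sits at about (250,88), still 1.2° off square. The side friction I measured (Fx 3.7 N) was fighting the squaring. I'll redo the rail press with a small +x drift in the tool so that friction helps.

carry_out([
  [0, 3, -3, 0, 7],
  [0, 6, -6, 0, 14],
  [0, 9, -8.8, 0, 21],
  [0, 11.7, -8.8, 0, 28],
  [0, 11.7, -8.8, 0, 35],
  [0, 11.7, -8.8, 0, 42],
  [0, 11.7, -8.8, 0, 49],
  [0, 11.7, -8.8, 0, 56],
  [0, 11.7, -8.8, 0, 63],
  [0, 11.7, -8.8, 0, 70],
  [0, 11.7, -8.8, 0, 77],
  [0, 11.7, -8.8, 0, 84],
  [0, 11.7, -8.8, 0, 90],
  [0, 11.7, -8.8, 0, 90],
  [0, 11.7, -8.8, 3, 90],
  [0, 11.7, -8.8, 6, 90],
  [0, 11.7, -8.8, 6.5, 90],
  [0, 11.7, -8.8, 6.5, 90],
])

```text
time: 27.63
tcp_pos: [0.4304, -0.0246, -0.0015]
orientation: [-3.123, -0.331, 0.007]
wrist_force: [-0.2, 0.1, -0.2]
grip_width: -0.0003
```

```bash
python3 -c "
from h import *
p,z,b,f,o=now();print(p,z,b,f)"
```

```text
[ 39.4289147  146.08369847] -1.5219785419234786 -89.79139322491922 [0.17148447 0.15285163]
```

carry_out([
  [0, 0.5, 0, 0, 0],
  [0, 1.0, 0, 0, 0],
  [0, 1.5, 0, 0, 0],
  [0, 1.9, 0, 0, 0],
  [0, 2.15, 0, 0, 0],
  [0, 2.3, 0, 0, 0],
  [0, 2.4, -0.05, 0, 0],
  [0, 2.5, -0.1, -0.05, 0],
  [0, 2.6, -0.2, -0.1, 0],
  [0, 2.65, -0.3, -0.1, 0],
  [0, 2.65, -0.3, -0.1, 0],
])

```text
time: 28.55
tcp_pos: [0.455, -0.0168, -0.0]
orientation: [3.124, 0.328, -0.008]
wrist_force: [-6.1, -2.9, -0.4]
grip_width: 0.0003
```

```bash
python3 -c "
from h import *
rep(ang=-90);rep(ang=-90)"
```

```text
tcp [ 42.1 120.5] z -0.0 b -89.9 F [-1.5  6.6] -0.4 t 28.55 q6 2.73
rect c [ 6.4 60.3] size [100.3 100.6] ang 89.5
mould [ 6.4 60.3] th -90.5 pusher local -60.5 35.1 post local 60.3 -5.8
tcp [ 42.1 120.4] z -0.0 b -89.9 F [-0.7  6.3] -0.3 t 28.65 q6 2.73
rect c [ 6.6 60.1] size [101.7 101.1] ang 89.5
mould [ 6.6 60.1] th -90.5 pusher local -60.6 35.0 post local 60.2 -6.1
```

carry_out([
  [0, 0.05, 0, 0, 0],
  [0, 0.1, 0, 0, 0],
  [0, 0.15, -0.05, 0, 0],
  [0, 0.18, -0.05, 0, 0],
  [0, 0.18, -0.05, 0, 0],
  [0, 0.18, -0.05, 0, 0],
])

```text
time: 29.25
tcp_pos: [0.4549, -0.0168, -0.0001]
orientation: [3.122, 0.327, -0.013]
wrist_force: [-10.0, -5.8, 4.7]
grip_width: 0.0
```

carry_out([
  [0, 0, 0, 0, 0],
  [0, 0, 0, 0, 0],
  [0, 0, 0, 0, 0],
  [0, 0, 0, 0, 0],
  [0, 0, 0, 0, 0],
  [0, 0, 0, 0, 0],
  [0, 0, 0, 0, 0],
  [0, 0, 0, 0, 0],
  [0, 0, 0, 0, 0],
  [0, 0, 0, 0, 0],
  [0, 0, 0, 0, 0],
  [0, 0, 0, 0, 0],
  [0, 0, 0, 0, 0],
  [0, 0, 0, 0, 0],
  [0, 0, 0, 0, 0],
  [0, 0, 0, 0, 0],
])

```text
time: 30.58
tcp_pos: [0.4549, -0.0168, -0.0]
orientation: [3.122, 0.326, -0.013]
wrist_force: [-10.4, -5.1, 4.9]
grip_width: 0.0002
```

```bash
python3 -c "
from h import *
rep(ang=-90)
p,z,b,f,o=now();rows([(42,140,z,b),(42,140,65,b),(-77,59,65,0)])"
```

```text
tcp [ 42.  120.5] z -0.0 b -89.9 F [-2.8 11.3] 4.9 t 30.5833 q6 2.74
rect c [ 6.3 60.4] size [100.6 100.8] ang 89.5
mould [ 6.3 60.4] th -90.5 pusher local -60.5 35.2 post local 60.4 -5.7
  [0,-1.95,0.01,0.00,0.0]
  [0,-1.95,0.01,-6.51,0.0]
  [0,6.14,11.91,-6.51,-89.9]
```

carry_out([
  [0, -0.3, 0, 0, 0],
  [0, -0.8, 0, 0, 0],
  [0, -1.8, 0, 0, 0],
  [0, -1.8, 0, -3, 0],
  [0, -1.8, 0, -6.4, 0],
  [0, -1.8, 0, -6.4, 0],
  [0, 0, 3, -6.4, -7],
  [0, 2, 6, -6.4, -14],
  [0, 4, 9, -6.4, -21],
  [0, 5.4, 11.7, -6.4, -28],
  [0, 5.4, 11.7, -6.4, -35],
  [0, 5.4, 11.7, -6.4, -42],
  [0, 5.4, 11.7, -6.4, -49],
  [0, 5.4, 11.7, -6.4, -56],
  [0, 5.4, 11.7, -6.4, -63],
  [0, 5.4, 11.7, -6.4, -70],
  [0, 5.4, 11.7, -6.4, -77],
  [0, 5.4, 11.7, -6.4, -84],
  [0, 5.4, 11.7, -6.4, -90],
  [0, 5.4, 11.7, -6.4, -90],
])

```text
time: 32.35
tcp_pos: [0.5367, -0.1189, 0.0648]
orientation: [1.975, 2.443, 0.001]
wrist_force: [0.5, -0.1, -0.2]
grip_width: -0.0001
```

```bash
python3 -c "
from h import *
rep(ang=-90);rep(cam='top',ang=-90)
rows([(-76,59,-1,0)])"
```

```text
tcp [-74.8  61.5] z 64.8 b 0.2 F [-0.2 -0.4] -0.2 t 32.35 q6 1.01
rect c [ 6.9 60.5] size [100.7 101.1] ang 89.6
mould [ 6.9 60.5] th -90.4 pusher local -0.3 -81.7 post local 60.6 -6.4
tcp [-74.8  61.5] z 64.8 b -0.0 F [ 0.3 -0.1] 0.1 t 32.45 q6 1.01
rect c [ 7.8 60. ] size [101.  102.6] ang 0.4
mould [ 7.8 60. ] th -89.6 pusher local -2.2 -82.5 post local 59.9 -8.2
  [0,-0.12,0.26,6.58,0.0]
```

carry_out([
  [0, 0, 0.1, 2, 0],
  [0, 0, 0.15, 4, 0],
  [0, 0, 0.15, 6, 0],
  [0, 0, 0.15, 6.5, 0],
  [0, 0.4, 0.15, 6.5, 0],
  [0, 0.8, 0.15, 6.5, 0],
  [0, 1.2, 0.15, 6.5, 0],
  [0, 1.6, 0.15, 6.5, 0],
  [0, 1.8, 0.15, 6.5, 0],
  [0, 2.0, 0.15, 6.5, 0],
  [0, 2.2, 0.15, 6.5, 0],
  [0, 2.5, 0.15, 6.5, 0],
  [0, 2.8, 0.15, 6.5, 0],
  [0, 3.1, 0.15, 6.5, 0],
  [0, 3.4, 0.18, 6.5, 0],
  [0, 3.7, 0.18, 6.5, 0],
  [0, 4.0, 0.2, 6.5, 0],
  [0, 4.3, 0.2, 6.5, 0],
])

```text
time: 34.05
tcp_pos: [0.5309, -0.0777, 0.0006]
orientation: [1.976, 2.438, -0.001]
wrist_force: [0.3, -5.4, 3.3]
grip_width: -0.0003
```

```bash
python3 -c "
from h import *
rep(ang=-90)"
```

```text
tcp [-33.2  58.7] z 0.6 b 0.1 F [-5.3  0.8] 3.3 t 34.05 q6 1.08
rect c [28.4 60.2] size [100.8 101. ] ang 0.2
mould [28.4 60.2] th -89.8 pusher local 1.4 -61.6 post local 60.1 -28.6
```

carry_out([
  [0, 0.35, 0, 0, 0],
  [0, 0.7, 0, 0, 0],
  [0, 1.05, 0, 0, 0],
  [0, 1.4, 0, 0, 0],
  [0, 1.75, 0, 0, 0],
  [0, 2.1, 0, 0, 0],
  [0, 2.45, 0, 0, 0],
  [0, 2.8, 0, 0, 0],
  [0, 3.15, 0, 0, 0],
  [0, 3.5, 0, 0, 0],
  [0, 3.85, 0, 0, 0],
  [0, 4.2, 0, 0, 0],
  [0, 4.55, 0, 0, 0],
  [0, 4.9, 0, 0, 0],
  [0, 5.25, 0, 0, 0],
  [0, 5.6, 0, 0, 0],
  [0, 5.9, 0, 0, 0],
  [0, 6.2, 0, 0, 0],
  [0, 6.4, 0, 0, 0],
  [0, 6.5, 0, 0, 0],
])

```text
time: 35.82
tcp_pos: [0.517, -0.0139, 0.0004]
orientation: [1.976, 2.439, -0.001]
wrist_force: [1.0, -6.8, 4.9]
grip_width: -0.0002
```

```bash
python3 -c "
from h import *
rep(ang=-90)"
```

```text
tcp [32.1 59.1] z 0.4 b 0.1 F [-6.8  0.4] 4.9 t 35.8167 q6 1.19
rect c [93.8 60.5] size [101.  101.1] ang 0.1
mould [93.8 60.5] th -89.9 pusher local 1.3 -61.8 post local 60.3 -94.0
```

carry_out([
  [0, 0.1, 0, 0, 0],
  [0, 0.2, 0, -0.05, 0],
  [0, 0.3, 0, -0.05, 0],
  [0, 0.4, 0, -0.05, 0],
  [0, 0.5, 0, -0.05, 0],
  [0, 0.55, 0, -0.05, 0],
  [0, 0.6, 0, -0.05, 0],
])

```text
time: 36.5
tcp_pos: [0.5149, -0.0071, 0.0003]
orientation: [1.977, 2.441, -0.0]
wrist_force: [0.8, -3.4, 3.6]
grip_width: 0.0002
```

carry_out([
  [0, 0.06, 0, 0, 0],
  [0, 0.12, 0, 0, 0],
  [0, 0.18, 0, 0, 0],
  [0, 0.24, 0, 0, 0],
  [0, 0.3, 0, 0, 0],
])

```text
time: 36.92
tcp_pos: [0.5149, -0.0058, 0.0004]
orientation: [1.976, 2.438, -0.004]
wrist_force: [2.5, -9.9, 1.5]
grip_width: 0.0002
```

carry_out([
  [0, 0.05, 0, 0, 0],
  [0, 0.1, 0, 0, 0],
  [0, 0.1, 0, 0, 0],
  [0, 0.1, 0, 0, 0],
])

```text
time: 37.25
tcp_pos: [0.5149, -0.0059, 0.0004]
orientation: [1.976, 2.437, -0.006]
wrist_force: [2.3, -12.4, 0.9]
grip_width: 0.0004
```

```bash
python3 -c "
from h import *
rep('pics/w30.png',ang=-90)"
```

```text
tcp [40.4 59.5] z 0.4 b 0.0 F [-12.6   0.3] 0.9 t 37.25 q6 1.21
rect c [102.1  60.7] size [100.3 100.8] ang 0.1
mould [102.1  60.7] th -89.9 pusher local 1.2 -61.8 post local 60.6 -102.2
```

Home on the stop at about 12.6 N, square, with no movement. Hold for over a second.

carry_out([
  [0, 0, 0, 0, 0],
  [0, 0, 0, 0, 0],
  [0, 0, 0, 0, 0],
  [0, 0, 0, 0, 0],
  [0, 0, 0, 0, 0],
  [0, 0, 0, 0, 0],
  [0, 0, 0, 0, 0],
  [0, 0, 0, 0, 0],
  [0, 0, 0, 0, 0],
  [0, 0, 0, 0, 0],
  [0, 0, 0, 0, 0],
  [0, 0, 0, 0, 0],
  [0, 0, 0, 0, 0],
  [0, 0, 0, 0, 0],
  [0, 0, 0, 0, 0],
  [0, 0, 0, 0, 0],
])

```text
time: 38.68
tcp_pos: [0.5149, -0.0059, 0.0004]
orientation: [1.976, 2.437, -0.006]
wrist_force: [2.2, -11.8, 1.3]
grip_width: 0.0001
```

carry_out([
  [0, -0.2, 0, 0, 0],
  [0, -0.6, 0, 0, 0],
  [0, -1.2, 0, 0, 0],
  [0, -2.2, 0, 0, 0],
  [0, -3.2, 0, 0, 0],
  [0, -3.2, 0, -3, 0],
  [0, -3.2, 0, -6.5, 0],
  [0, -3.2, 0, -10, 0],
  [0, -3.2, 0, -12, 0],
  [0, -3.2, 0, -12, 0],
])

```text
time: 39.52
tcp_pos: [0.5241, -0.0356, 0.1249]
orientation: [1.973, 2.436, 0.006]
wrist_force: [0.1, -0.1, -0.6]
grip_width: 0.0003
```

```bash
python3 - <<'E'
from h import *
rep('pics/w31.png',ang=-90);rep('pics/t31.png',cam='top',ang=-90)
c=cams.camera('top');s=cams.camera('scene')
a=cv2.resize(s['img'][140:260,130:350],(790,430),interpolation=cv2.INTER_CUBIC);cv2.imwrite('pics/s31.png',a)
W=look()[1];L=W-[101,60]
for n,ax,sg in(('-y',1,-1),('+x',0,1),('-x',0,-1),('+y',1,1)):
    o=1-ax;m=(L[:,ax]*sg>44)&(abs(L[:,o])<40);k=np.polyfit(L[m,o],L[m,ax],1);print(n,np.degrees(np.arctan(k[0])).round(2),k[1].round(1))
for q in('test_cup','dish'):print(q,[toj(unproj(c,np.array(d['rect'][:2])*[512,384],z)).round(0) for d,z in zip(spotter.boxes_of(q,'top')[:1],(.04,))])
E
```

```text
tcp [ 9.3 56.6] z 124.9 b 0.1 F [-0.1 -0.1] -0.6 t 39.5167 q6 1.15
rect c [102.4  61. ] size [100.2 100.4] ang 90.0
mould [102.4  61. ] th -90.0 pusher local 4.4 -93.1 post local 61.0 -102.4
tcp [10.5 59.3] z 120.9 b 0.1 F [0.2 0.4] -0.7 t 39.6167 q6 1.15
rect c [116.8  60.2] size [101.9  76.1] ang 88.2
mould [116.8  60.2] th -91.8 pusher local 4.3 -106.2 post local 63.9 -114.9
rect c [102.4  60.6] size [102.  101.5] ang 0.2
-y 0.54 -48.7
+x 0.3 50.7
-x -0.28 -48.9
+y -0.2 50.7
test_cup [array([[ 50., -46.]])]
dish [array([[227., 111.]])]
```

View pics/s31.png

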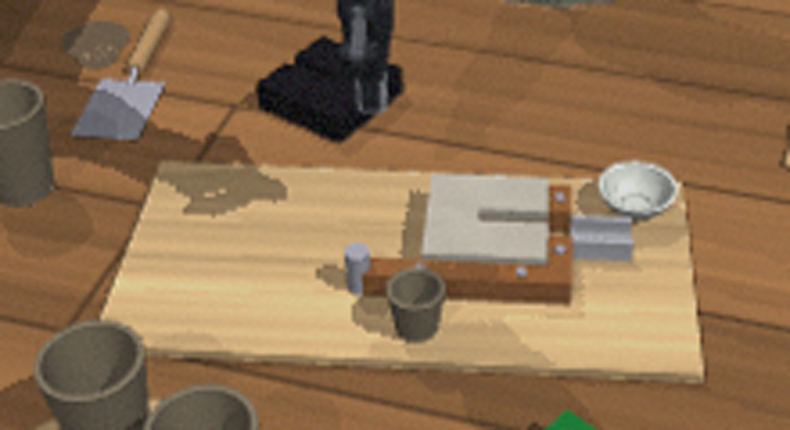

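The mould is flush in the corner at (487,218), its groove running right to the gap and gutter. The cup and the dish are where they started, and the arm is clear.

```bash
python3 -c "
from rig import ticket;print(ticket.sign_off())"
```

```text
the job is handed in; nothing more can be done
None
```

The mould is home in the corner of the jig with its groove pointing at the gap in the end stop, and the job was handed in at about 40 s of the 72 s allowed.

- **Swing:** I pushed it against the post and swung it round by a quarter turn. The post measured 58 to 60 mm from its centre throughout, so it stayed on the post.
- **Rail press:** I pressed it onto the rail at about 11 N for over a second and it came square.
- **End stop press:** I slid it along the rail and pressed it on the end stop at about 12 N for over a second, then let go and raised the arm clear.

**Last checks:** The close-up camera put the mould at jig x 102, y 61 mm, turned -90.0°. Home is x 100, y 60; my jig frame reads about 2 to 4 mm high in x, so this fits. The test cup and dish are where they were, and the highest force I read was about 13 N.

**What went wrong or disagreed:**
- The real fingertips sit about 23 mm behind the reported TCP. My first push passed over the mould without touching it, so I lowered the tool and repeated it.
- The first rail press, held over a second at about 12 N, left the mould about 1° out of square because of side friction, so I did that press again.
- The last fit from the top camera gave x 117 with the mould only 76 mm long. The arm probably hid part of it, so I discounted that reading.

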